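Re-rack the seasonings in reverse order

ROBOT

A 7-joint arm with a two-finger parallel gripper is mounted at the origin on the work surface. World frame = base frame: x ahead of the robot, y to its left, z up, the work surface at z = 0. Lengths are in m, angles in degrees, forces in N, time in s.
With the tool pointing down it reaches from about 0.35 to 0.9 m from the base axis. Payload 19.9 kg.
Tool frame: the origin (TCP) lies between the finger pads; the fingertips stand 22 mm ahead of it and the grasp point (between the pads) lies 3 mm ahead of it; z points along the fingers, y is the line along which they close (so a half turn about z gives the same grasp; the last joint's range is limited). The gripper opens to 85 mm and grips with 20 to 120 N. Pads are 22 mm wide; open, the fingers measure 114 mm over their backs; the gripper's body (76 mm by 85 mm) begins 54 mm behind the grasp point. The pads swing forward as they close: fully open they stand 13 mm farther back than shut.
Start: joints at [73.997, 23.915, -0.59, 92.452, 0.269, 63.638, -3.037], TCP at [0.147, -0.607, 0.216] pointing down, gripper open.
Joint ranges: [-161.28, 161.28], [-22.2, 115.67], [-73.04, 71.86], [3.21, 147.25], [-68.34, 248.33], [10.77, 114.83], [-161.83, 161.83]. Speed limits (degrees/s): [108.29, 108.29, 136.94, 136.94, 172.46, 172.46, 172.46].

INTERFACE

Orientations are given as a 3x3 rotation matrix whose columns are the frame's x, y, z axes.
In Python, from rig import r gives the robot as it stands.
- The arm moves only by the tool move_arm, never from a script. Its argument "plan" is a list of rows, each a list of 2 entries, a list of its own where there are three numbers: the shift along the tool's x, y, z scaled (see below), then the turn about the tool's z scaled (see below). In form: [[[dx, dy, dz], roll], ...]. A call has 1 to 20 rows; each row is the pose to reach, as a shift and turn from the pose commanded when the call began, along the tool's axes at that moment; what a row does not reach only later rows make up. The controller multiplies each number of a shift by 800 mm and each number of a turn by 90 degrees. A row lasts 1/8 s, in which the tool goes at most 62.5 mm and 10.7 degrees, less where a joint would pass 70% of its speed; a pose out of reach is approached as far as the arm can. A call with a number of a shift or a turn outside -1 to 1 is refused whole. A call with a gripper value outside its range is refused whole. "grip" is the gripper command: -1 is shut, 1 is fully open, values between are in proportion, set as the call begins (left out, the last holds). The fingers move at their own pace and stop on an object; the grip force is fixed at half the most. Time passes only in rows, so rows that repeat a pose let the fingers close. It gives the time, the measured TCP pose, the force, the opening and the grip force at its end, in the units of the state.
- r.get_obs(): the state, without advancing time (a new reading comes with each control period).
- r.grab_frame(name): name is "scene" or "top" or "wrist"; returns a dict with "image" (400x640x3 uint8, red, green, blue), "z_map" (400x640 float32, m along the optical axis (not along the pixel's ray), 0 where there is no reading), "fx", "fy", "cx", "cy" (pixels), "view" (4x4, takes a point from world to camera coordinates); the wrist camera has in their place "T_tool_cam" (4x4, takes a point from camera to tool coordinates, whose origin is the TCP and whose axes are the flange's). Camera axes: x right, y up, looking along -z (the intrinsics and any distortion apply to the point x, -y, -z); pixel columns grow to the right and rows downward; lengths in m; the calibration is good to about 2 mm. A picture is of the moment at which its call begins: read the wrist's pose just before it.
- r.close_job(): hands the job in; it is judged then, once.
Trained networks look in a picture, given as the dict that the camera call returned (one of the last four; its "shot" number tells which), for a name from the list of things; names that differ only in an ending like _2 or _b are one class to them, and where a whole thing is asked for, a point or a joint stands for the part that bears it (a point fixed in the world has none). Each returns a list of dicts, best first, with "score" (0 to 1); they miss things now and then, are a little off and sometimes report something else, mostly with a low value. They report only what shows in the picture. A call takes as long as a camera call. They do not tell look-alikes from the thing itself.
- r.trace(picture, query): "pixels" (400x640 bool, what is visible of it) and "centre" ([column, row] in pixels, amid what is visible of it).
The state is a dict: "t": time; "qpos": joint angles; "qvel": joint speeds; "effort": joint torques, N m; "position": TCP position; "eef_rot": TCP orientation; "ft_force": force on the tool from outside, world axes, zero at the start; "wrist_torque": the same for the moment, N m; "width": opening from 0.0 (shut) to 1.0 (fully open); "gripper_force": force on a finger pad.
Only numpy, scipy, OpenCV 4.12 (cv2) and the standard library are available. Lean on these libraries where they do the work, as an engineer would, in place of code of your own. Each camera call takes 0.05 s, during which the arm holds its last target. There are 200 camera calls.

TASK

Set up the stall's serving side: move the four seasoning containers from the wooden board into the four wells of the black plastic rack in the reverse order, counted from each one's handle: the container nearest the board's handle goes into the well farthest from the rack's handle, the next one into the next well, and so on, so that the one farthest from the board's handle ends nearest the rack's handle. Keep every container upright the whole time and leave each standing on the floor of its own well.

Things in the scene. Friction and masses are not known exactly. Their poses are not given: they have to be found in the camera images.
- shaker_center (a point): steel seasoning shaker: slim round cylinder 40 mm in diameter, 78 mm high, with a darker domed cap, 92 mm high in all, about 160 g. Point: its centre, half-way up on its axis; z points up the container.
- jar_center (a point): squat white ceramic jar: round, 52 mm in diameter, with a flat 48 mm wooden lid; the widest and lowest of the four, 70 mm high in all (lid is the top 14 mm), about 220 g. Point: its centre, half-way up on its axis; z points up the container.
- tub_center (a point): square white plastic tub, 42 x 42 mm, 66 mm high, with a round 34 mm steel cap, 80 mm high in all, about 150 g. Point: its centre, half-way up on its axis; z points up the container. x and y are normal to its flat sides.
- mill_center (a point): dark wooden pepper mill: round body 46 mm in diameter up to 66 mm, then a 28 mm neck and a rounded 40 mm head, 100 mm high in all, about 180 g; the tallest. Point: its centre, half-way up on its axis; z points up the container.
- tray_shaker: grey plastic drip tray, 66 x 66 mm, floor 3 mm thick, rim 10 mm high, fixed on the wooden board; the steel shaker stands in it at the start, so it marks that container's first place. Origin: centre of its underside; same axes as the board.
- tray_jar: grey plastic drip tray, 66 x 66 mm, floor 3 mm thick, rim 10 mm high, fixed on the wooden board; the squat jar stands in it at the start, so it marks that container's first place. Origin: centre of its underside; same axes as the board.
- tray_tub: grey plastic drip tray, 66 x 66 mm, floor 3 mm thick, rim 10 mm high, fixed on the wooden board; the square tub stands in it at the start, so it marks that container's first place. Origin: centre of its underside; same axes as the board.
- tray_mill: grey plastic drip tray, 66 x 66 mm, floor 3 mm thick, rim 10 mm high, fixed on the wooden board; the pepper mill stands in it at the start, so it marks that container's first place. Origin: centre of its underside; same axes as the board.
- board: wooden board the containers come from, 100 x 340 x 8 mm, fixed. Origin: centre of its underside; its y axis runs along the row and points to the end that has the steel loop handle (20 mm beyond the end, up to 35 mm high); z up. The four drip trays are centred at y = +111, +37, -37 and -111 mm, x = 0, on its top (8 mm). Either rack can be on the robot's left or right.
- rack: black plastic rack the containers go to, 78 x 340 mm, fixed. Origin: centre of its underside; its y axis runs along the row and points to the end that has the steel loop handle (20 mm beyond the end, up to 35 mm high); z up. It has four square wells in a row, centred at y = +111, +37, -37 and -111 mm, x = 0; each is 70 x 70 mm inside, its floor 6 mm above the underside, its 4 mm walls rising to 16 mm above the underside.
Not all that is in view belongs to the job. Leave any pink look-alike of the part that bears shaker_center alone.

How it is judged (in metres and radians):
At the end, for the whole second after the job is handed in: Each container stands in the well that mirrors its first place, counted from the handles: its centre within 17 mm of the well's centre along and across the row and within 4 mm of its standing height, upright within 0.1 rad, at rest (under 0.02 m/s and 0.2 rad/s) (((y of tray_shaker in the frame of board between 0.091 and 0.131 m and y of shaker_center in the frame of rack between -0.128 and -0.094 m) or (y of tray_shaker in the frame of board between 0.017 and 0.057 m and y of shaker_center in the frame of rack between -0.054 and -0.02 m) or (y of tray_shaker in the frame of board between -0.057 and -0.017 m and y of shaker_center in the frame of rack between 0.02 and 0.054 m) or (y of tray_shaker in the frame of board between -0.131 and -0.091 m and y of shaker_center in the frame of rack between 0.094 and 0.128 m)) and x of shaker_center in the frame of rack between -0.017 and 0.017 m and z of shaker_center in the frame of rack between 0.048 and 0.056 m and angle between each of shaker_center, jar_center, tub_center, mill_center's own z axis and vertical below 0.1 rad and linear speed of each of shaker, jar, tub, mill below 0.02 m/s and angular speed of each of shaker, jar, tub, mill below 0.2 rad/s and ((y of tray_jar in the frame of board between 0.091 and 0.131 m and y of jar_center in the frame of rack between -0.128 and -0.094 m) or (y of tray_jar in the frame of board between 0.017 and 0.057 m and y of jar_center in the frame of rack between -0.054 and -0.02 m) or (y of tray_jar in the frame of board between -0.057 and -0.017 m and y of jar_center in the frame of rack between 0.02 and 0.054 m) or (y of tray_jar in the frame of board between -0.131 and -0.091 m and y of jar_center in the frame of rack between 0.094 and 0.128 m)) and x of jar_center in the frame of rack between -0.017 and 0.017 m and z of jar_center in the frame of rack between 0.037 and 0.045 m and ((y of tray_tub in the frame of board between 0.091 and 0.131 m and y of tub_center in the frame of rack between -0.128 and -0.094 m) or (y of tray_tub in the frame of board between 0.017 and 0.057 m and y of tub_center in the frame of rack between -0.054 and -0.02 m) or (y of tray_tub in the frame of board between -0.057 and -0.017 m and y of tub_center in the frame of rack between 0.02 and 0.054 m) or (y of tray_tub in the frame of board between -0.131 and -0.091 m and y of tub_center in the frame of rack between 0.094 and 0.128 m)) and x of tub_center in the frame of rack between -0.017 and 0.017 m and z of tub_center in the frame of rack between 0.042 and 0.05 m and ((y of tray_mill in the frame of board between 0.091 and 0.131 m and y of mill_center in the frame of rack between -0.128 and -0.094 m) or (y of tray_mill in the frame of board between 0.017 and 0.057 m and y of mill_center in the frame of rack between -0.054 and -0.02 m) or (y of tray_mill in the frame of board between -0.057 and -0.017 m and y of mill_center in the frame of rack between 0.02 and 0.054 m) or (y of tray_mill in the frame of board between -0.131 and -0.091 m and y of mill_center in the frame of rack between 0.094 and 0.128 m)) and x of mill_center in the frame of rack between -0.017 and 0.017 m and z of mill_center in the frame of rack between 0.052 and 0.06 m); the robot touches nothing.
It fails at once if a container is tipped by more than 0.6 rad (angle between any of shaker_center, jar_center, tub_center, mill_center's own z axis and vertical above 0.6 rad).
It also fails if it takes over 106 s, if anything falls off the work surface, if the arm or the gripper's body presses on something with over 40 N, if the wrist force passes 120 N, or if a joint passes its speed limit or range.

## Working session

There is one attempt and no reset: what is moved stays moved. The work goes in short steps, Python scripts to look and compute and a tool call to move; the robot and the scene stay as the last step left them, time stands still between calls to the robot, and variables do not carry over. Pictures are saved under pics/ and viewed, at most 14 in all, crops included, and the job is handed in when it is done.

Besides the shell and the picture viewer there is one more tool, called after "Emit:" by a JSON object that holds its "op" and its "data", one argument or row to a line. move_arm: Moves the arm, as the interface text tells. Shifts and turns lie within -1 to 1; 1 stands for 800 mm of shift or 90 degrees of turn. Its arguments: {"type":"object","properties":{"plan":{"type":"array","items":{"type":"array"}},"grip":{"type":"number"}},"required":["plan"]}

```bash
mkdir -p pics; ls
python3 - <<'E'
from rig import r
import cv2,numpy as np
o=r.get_obs();print({k:np.round(v,3).tolist() for k,v in o.items()})
for n in("top","scene"):
    f=r.grab_frame(n);cv2.imwrite(f"pics/{n}0.png",f["image"][:,:,::-1]);print(n,f["fx"],f["fy"],f["cx"],f["cy"],f["view"].round(3).tolist(),[k for k in f])
    for q in ["shaker_center","jar_center","tub_center","mill_center","board","rack","tray_shaker"]:
        print(q,[(round(d["score"],2),np.round(d["centre"]).tolist(),int(d["pixels"].sum())) for d in r.trace(f,q)])
E
```

```text
pics
{'t': 0.0, 'qpos': [73.998, 23.948, -0.589, 92.483, 0.269, 63.638, -3.036], 'qvel': [-0.082, 0.019, 0.091, 0.074, -0.01, -0.017, 0.109], 'effort': [-0.0, -86.444, 0.679, -43.49, 0.019, 0.008, -0.0], 'position': [0.147, -0.607, 0.215], 'eef_rot': [[0.972, 0.236, -0.0], [0.236, -0.972, 0.001], [-0.0, -0.001, -1.0]], 'ft_force': [-0.861, -0.225, -0.609], 'wrist_torque': [0.022, 0.05, -0.018], 'gripper_force': 0.0, 'width': 1.002}
top 517.9030995533856 517.9030995533856 327.6726033655057 198.04700166859146 [[0.002, -1.0, -0.002, 0.046], [0.994, 0.002, 0.111, -0.521], [-0.111, -0.002, 0.994, -1.3], [0.0, 0.0, 0.0, 1.0]] ['image', 'z_map', 'fx', 'fy', 'cx', 'cy', 'view', 'shot']
shaker_center [(0.83, [194.0, 249.0], 288), (0.71, [178.0, 148.0], 356), (0.54, [219.0, 187.0], 348)]
jar_center [(0.64, [226.0, 192.0], 334), (0.63, [273.0, 198.0], 374)]
tub_center [(0.67, [308.0, 208.0], 328)]
mill_center [(0.91, [244.0, 192.0], 367)]
board []
rack [(0.86, [426.0, 201.0], 4013), (0.19, [274.0, 200.0], 387)]
tray_shaker [(0.92, [222.0, 193.0], 351), (0.3, [307.0, 213.0], 279)]
scene 409.8117577292157 409.8117577292157 319.17289425714824 195.6638458046887 [[0.865, 0.501, -0.003, -0.477], [-0.404, 0.702, 0.587, 0.149], [0.296, -0.506, 0.81, -1.292], [0.0, 0.0, 0.0, 1.0]] ['image', 'z_map', 'fx', 'fy', 'cx', 'cy', 'view', 'shot']
shaker_center [(0.88, [334.0, 108.0], 328), (0.83, [369.0, 134.0], 300), (0.74, [346.0, 177.0], 73), (0.69, [415.0, 128.0], 345)]
jar_center [(0.79, [342.0, 163.0], 387)]
tub_center [(0.78, [325.0, 174.0], 450)]
mill_center [(0.57, [359.0, 148.0], 397)]
board [(0.75, [346.0, 182.0], 1041), (0.38, [361.0, 164.0], 90)]
rack [(0.64, [257.0, 280.0], 4465)]
tray_shaker [(0.67, [379.0, 146.0], 104)]
```

```bash
python3 -c "
import cv2
a=cv2.imread('pics/top0.png');b=cv2.imread('pics/scene0.png')
cv2.imwrite('pics/top0c.png',cv2.resize(a[100:320,140:500],None,fx=2.2,fy=2.2,interpolation=cv2.INTER_CUBIC))
cv2.imwrite('pics/scene0c.png',cv2.resize(b[60:360,180:460],None,fx=2,fy=2,interpolation=cv2.INTER_CUBIC))"
```

```text
(no output)
```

View pics/top0c.png

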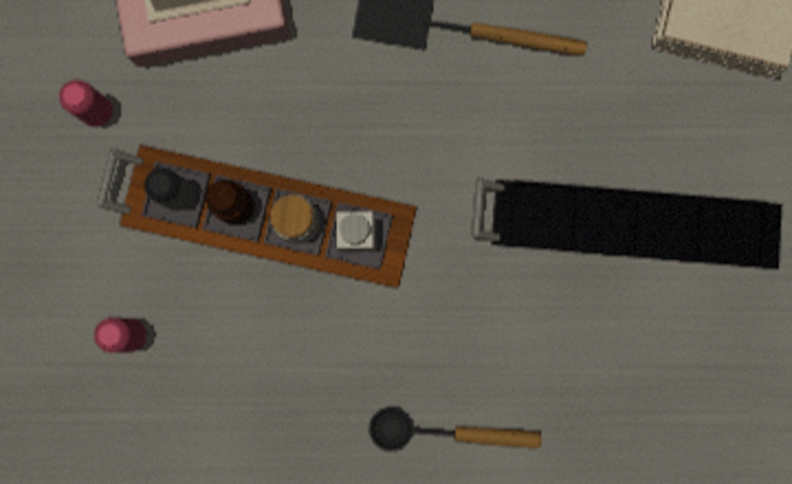

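View pics/scene0c.png

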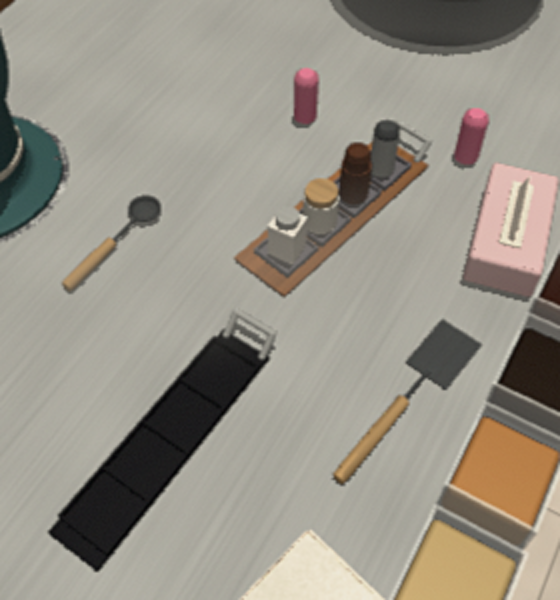

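The top view shows the board (full-image pixels about 190–330, 165–230), with its handle at left (192,182). From that handle outward come the shaker (215,186), mill (244,192), jar (274,199) and tub (302,205). The rack (355–495, 182–222) has its handle at its left end (361,195). The pink look-alikes at (176,145) and (191,252) stand off the board, and I'll leave them alone. The grey shaker on the board at (215,186) is the real one, as it stands in a drip tray.

So the order is shaker → rack y=-111, mill → -37, jar → +37, tub → +111.

```bash
cat > h.py <<'E'
from rig import r
import cv2,numpy as np
def cloud(f,T=None):
    z=f["z_map"];v,u=np.mgrid[:400,:640]
    P=np.stack([(u-f["cx"])/f["fx"]*z,-(v-f["cy"])/f["fy"]*z,-z,np.ones_like(z)],-1)
    T=np.linalg.inv(f["view"]) if T is None else T
    W=(P@T.T)[...,:3];W[z==0]=np.nan;return W
E
python3 - <<'E'
from h import *
f=r.grab_frame("top");W=cloud(f);im=f["image"];hsv=cv2.cvtColor(im,cv2.COLOR_RGB2HSV)
u0=np.s_[155:240,180:335]
def rect(m,name):
    p=W[m].astype(np.float32);p=p[np.isfinite(p).all(1)]
    c,s,a=cv2.minAreaRect(np.ascontiguousarray(p[:,:2]));print(name,np.round(c,4),np.round(s,3),round(a,2),"z",np.median(p[:,2]).round(4),len(p))
m=np.zeros((400,640),bool);m[u0]=1
Z=W[...,2]
print("table z",np.nanmedian(Z[250:300,350:500]))
b=m&(hsv[...,1]>120)&(Z<0.02)&(hsv[...,2]>60);b=cv2.morphologyEx(b.astype(np.uint8),cv2.MORPH_OPEN,np.ones((2,2)))>0
rect(b,"board")
k=np.zeros((400,640),bool);k[170:230,362:505]=1
k&=(im.max(2)<35);k=cv2.morphologyEx(k.astype(np.uint8),cv2.MORPH_OPEN,np.ones((5,5)))>0
rect(k,"rack")
for n,(u,v),h in [("shaker",(215,186),.103),("mill",(244,192),.111),("jar",(274,199),.081),("tub",(302,205),.091)]:
    q=np.zeros_like(m);q[v-16:v+16,u-16:u+16]=1
    zz=Z[q];print(n,"zmax",np.nanpercentile(zz,98).round(4))
    q&=(Z>h-.016)
    p=W[q];c,s,a=cv2.minAreaRect(p[:,:2].astype(np.float32));print(len(p),p.mean(0).round(4),np.round(c,4),np.round(s,3),round(a,1))
g=r.grab_frame("scene");Ws=cloud(g)
for q,u,v in [("mill",359,148),("jar",342,163),("tub",325,174),("shaker",372,130)]:
    qq=np.s_[v-30:v+30,u-20:u+20];p=Ws[qq].reshape(-1,3);
    print(q,np.nanpercentile(p[:,2],98))
E
```

```text
table z 0.0006976532033793337
board [0.5209 0.2179] [0.34  0.098] 77.48 z 0.0083 2063
rack [ 0.5137 -0.2177] [0.339 0.078] 85.15 z 0.0074 3777
shaker zmax 0.1052
206 [0.546  0.3261 0.1001] [0.5471 0.3279] [0.038 0.037] 78.0
mill zmax 0.1111
191 [0.5323 0.2572 0.1066] [0.5335 0.2573] [0.035 0.037] 89.1
jar zmax 0.0848
316 [0.5135 0.1833 0.0801] [0.5129 0.1836] [0.048 0.047] 0.9
tub zmax 0.0939
256 [0.498  0.1127 0.086 ] [0.4991 0.1127] [0.042 0.04 ] 0.6
mill 0.10692493968451015
jar 0.1035307389157865
tub 0.090640251681415
shaker 0.10692425220395485
```

```bash
cat >> h.py <<'E'
def go(targets,heading=None):
    "targets: world TCP points; heading: tool-y heading deg -> scaled shifts and roll"
    o=r.get_obs();R=np.array(o["eef_rot"]);p=np.array(o["position"])
    h=np.degrees(np.arctan2(R[1,1],R[0,1]))
    for t in targets: print(t,"->",np.round(R.T@(np.array(t)-p)/.8,4).tolist())
    if heading is not None: print("roll",round((h-heading)/90,4))
    print("t",o["t"],"pos",p.round(4),"h",h.round(2),"w",round(o["width"],3),"gf",round(o["gripper_force"],1),"ft",np.round(o["ft_force"],1),"q",np.round(o["qpos"]))
E
python3 - <<'E'
from h import *
for n in("top","scene"):
    W=cloud(r.grab_frame(n));m=(W[...,2]>.06)
    k,l,s,c=cv2.connectedComponentsWithStats(m.astype(np.uint8))
    for i in range(1,k):
        if s[i,4]>100:
            p=W[l==i];print(n,s[i],p.min(0).round(2),p.max(0).round(2))
go([(.5,-.2,.22),(.547,.3275,.2)],-12.5)
E
```

```text
top [ 180   30   50   45 1526] [0.84 0.3  0.06] [0.95 0.43 0.09]
top [ 237   30   48   44 1520] [0.84 0.16 0.06] [0.95 0.28 0.09]
top [ 294   30   47   45 1550] [0.84 0.02 0.06] [0.95 0.13 0.09]
top [ 351   30   47   45 1584] [ 0.84 -0.13  0.06] [ 0.95 -0.01  0.09]
top [ 406   30   50   45 1675] [ 0.84 -0.28  0.06] [ 0.95 -0.15  0.09]
top [ 462   30   51   45 1761] [ 0.84 -0.42  0.06] [ 0.95 -0.3   0.09]
top [ 192   77   77   48 1505] [0.71 0.2  0.06] [0.83 0.4  0.09]
top [167 137  18  17 239] [0.63 0.41 0.06] [0.67 0.45 0.1 ]
top [    0   150    91   178 12041] [0.2  0.63 0.06] [0.63 0.84 0.13]
top [205 177  20  17 250] [0.53 0.31 0.06] [0.56 0.35 0.11]
top [624 181  16  84 895] [ 0.35 -0.73  0.06] [ 0.56 -0.69  0.13]
top [233 182  20  19 286] [0.51 0.24 0.06] [0.55 0.28 0.12]
top [263 189  21  21 339] [0.49 0.16 0.06] [0.54 0.21 0.09]
top [293 196  17  18 296] [0.48 0.09 0.07] [0.52 0.13 0.1 ]
top [183 245  18  16 238] [0.36 0.36 0.06] [0.4 0.4 0.1]
top [620 368  20  25 350] [ 0.12 -0.57  0.24] [ 0.15 -0.53  0.35]
top [   0  373   46   27 1155] [0.03 0.72 0.06] [0.1  0.83 0.17]
top
[... 841 characters left out ...]
]
scene [314 163  20  19 261] [0.48 0.09 0.06] [0.52 0.14 0.09]
scene [ 446  177   56   54 1274] [0.84 0.16 0.06] [0.95 0.28 0.08]
scene [ 425  216   60   61 1518] [0.84 0.01 0.06] [0.95 0.14 0.08]
scene [ 401  260   66   69 1807] [ 0.84 -0.13  0.06] [ 0.95 -0.01  0.09]
scene [ 373  312   72   80 2196] [ 0.84 -0.28  0.06] [ 0.95 -0.16  0.08]
scene [356 373  59  27 283] [ 0.84 -0.36  0.06] [ 0.94 -0.3   0.08]
scene [361 381  31  19 222] [ 0.85 -0.35  0.06] [ 0.9  -0.31  0.06]
(0.5, -0.2, 0.22) -> [0.5485, -0.391, -0.0055]
(0.547, 0.3275, 0.2) -> [0.7609, -1.018, 0.0195]
roll -0.7097
t 1.0 pos [ 0.1472 -0.6074  0.2156] h -76.38 w 1.002 gf 0.0 ft [ 0.4 -0.1  0.3] q [74. 24. -1. 92.  0. 64. -3.]
```

View pics/scene0.png

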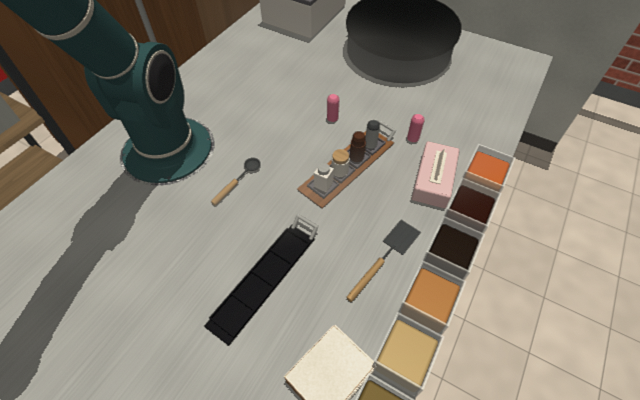

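The scene view shows the robot base at upper left and no obstacles between it and the board or rack. The wok and tissue box are off the path. Now I'll move out over the middle.

Emit:
{"op": "move_arm", "data": {
  "plan": [
    [[0.1, -0.07, 0], -0.08],
    [[0.17, -0.12, 0], -0.18],
    [[0.24, -0.17, 0], -0.28],
    [[0.31, -0.22, 0], -0.38],
    [[0.38, -0.27, 0], -0.48],
    [[0.45, -0.32, 0], -0.58],
    [[0.52, -0.37, 0], -0.66],
    [[0.56, -0.43, 0], -0.71],
    [[0.585, -0.5, 0], -0.71],
    [[0.61, -0.57, 0], -0.71],
    [[0.635, -0.64, 0], -0.71],
    [[0.66, -0.71, 0], -0.71],
    [[0.685, -0.79, 0], -0.71],
    [[0.71, -0.86, 0], -0.71],
    [[0.735, -0.93, 0.01], -0.71],
    [[0.75, -0.97, 0.02], -0.71],
    [[0.755, -0.99, 0.02], -0.71],
    [[0.755, -0.995, 0.02], -0.71]
  ],
  "grip": 1
}}

```text
t: 3.25
position: [0.5457, 0.3115, 0.199]
eef_rot: [[0.212, 0.977, -0.001], [0.977, -0.212, 0.001], [0.001, -0.001, -1.0]]
ft_force: [0.6, -0.7, 0.5]
width: 1.001
gripper_force: 0.0
```

Run:
```python
from h import *
go([(.5465,.327,.2),(.5465,.327,.062)],-12.5)
```

```text
(0.5465, 0.327, 0.2) -> [0.0191, -0.0031, -0.0012]
(0.5465, 0.327, 0.062) -> [0.019, -0.0029, 0.1713]
roll 0.0026
t 3.25 pos [0.5457 0.3115 0.199 ] h -12.27 w 1.001 gf 0.0 ft [ 0.6 -0.7  0.5] q [ -6.  29. -37.  92.  19.  65. -59.]
```

Emit:
{"op": "move_arm", "data": {
  "plan": [
    [[0.019, -0.003, 0.0], 0],
    [[0.019, -0.003, 0.02], 0],
    [[0.019, -0.003, 0.06], 0],
    [[0.019, -0.003, 0.1], 0],
    [[0.019, -0.003, 0.13], 0],
    [[0.019, -0.003, 0.15], 0],
    [[0.019, -0.003, 0.165], 0],
    [[0.019, -0.003, 0.171], 0],
    [[0.019, -0.003, 0.171], 0],
    [[0.019, -0.003, 0.171], 0]
  ]
}}

```text
t: 4.5
position: [0.548, 0.3241, 0.0634]
eef_rot: [[0.216, 0.976, 0.001], [0.976, -0.216, 0.001], [0.001, 0.001, -1.0]]
ft_force: [-0.2, -0.6, -0.2]
width: 0.999
gripper_force: 0.0
```

Emit:
{"op": "move_arm", "data": {
  "plan": [
    [[0, 0, 0], 0],
    [[0, 0, 0], 0],
    [[0, 0, 0], 0],
    [[0, 0, 0], 0],
    [[0, 0, 0], 0],
    [[0, 0, 0], 0],
    [[0, 0, 0], 0],
    [[0, 0, 0], 0]
  ],
  "grip": -1
}}

```text
t: 5.5
position: [0.5478, 0.3241, 0.0634]
eef_rot: [[0.216, 0.976, 0.0], [0.976, -0.216, 0.0], [0.0, 0.0, -1.0]]
ft_force: [-1.5, -1.0, 7.9]
width: 0.436
gripper_force: 59.8
```

Run:
```python
from h import *
go([(.5465,.327,.1),(.5465,.327,.2),(.5043,-.3283,.2)],-4.85)
```

```text
(0.5465, 0.327, 0.1) -> [0.0032, -0.0024, -0.0457]
(0.5465, 0.327, 0.2) -> [0.0033, -0.0023, -0.1707]
(0.5043, -0.3283, 0.2) -> [-0.8079, 0.1231, -0.171]
roll -0.0847
t 5.5 pos [0.5478 0.3241 0.0634] h -12.47 w 0.436 gf 59.8 ft [-1.5 -1.   7.9] q [-10.  39. -33.  96.  25.  52. -65.]
```

Emit:
{"op": "move_arm", "data": {
  "plan": [
    [[0, 0, -0.02], 0],
    [[0, 0, -0.06], 0],
    [[0, 0, -0.11], 0],
    [[0, 0, -0.15], 0],
    [[-0.02, 0.003, -0.171], 0],
    [[-0.06, 0.009, -0.171], 0],
    [[-0.11, 0.016, -0.171], -0.01],
    [[-0.17, 0.025, -0.171], -0.02],
    [[-0.23, 0.035, -0.171], -0.03],
    [[-0.29, 0.044, -0.171], -0.04],
    [[-0.35, 0.053, -0.171], -0.05],
    [[-0.41, 0.063, -0.171], -0.06],
    [[-0.47, 0.072, -0.171], -0.07],
    [[-0.53, 0.08, -0.171], -0.08],
    [[-0.59, 0.09, -0.171], -0.085],
    [[-0.65, 0.099, -0.171], -0.085],
    [[-0.71, 0.108, -0.171], -0.085],
    [[-0.76, 0.116, -0.171], -0.085],
    [[-0.79, 0.121, -0.171], -0.085],
    [[-0.808, 0.123, -0.171], -0.085]
  ]
}}

```text
t: 8.0
position: [0.5035, -0.3294, 0.1993]
eef_rot: [[0.085, 0.996, -0.0], [0.996, -0.085, 0.001], [0.0, -0.001, -1.0]]
ft_force: [-0.3, 0.7, -1.9]
width: 0.44
gripper_force: 60.6
```

Run:
```python
from h import *
go([(.5043,-.331,.2),(.5043,-.331,.08),(.5043,-.331,.0595)],-4.85)
o=r.get_obs();f=r.grab_frame("wrist");cv2.imwrite("pics/w1.png",f["image"][:,:,::-1])
f=r.grab_frame("top");cv2.imwrite("pics/t1.png",cv2.resize(f["image"][120:280,300:540,::-1],None,fx=3,fy=3))
```

```text
(0.5043, -0.331, 0.2) -> [-0.0019, 0.0012, -0.0008]
(0.5043, -0.331, 0.08) -> [-0.002, 0.0013, 0.1492]
(0.5043, -0.331, 0.0595) -> [-0.002, 0.0013, 0.1748]
roll -0.0002
t 8.0 pos [ 0.5035 -0.3294  0.1993] h -4.87 w 0.44 gf 60.6 ft [-0.3  0.7 -1.9] q [ 51.  25. -27.  96.  13.  62.  15.]
```

View pics/w1.png

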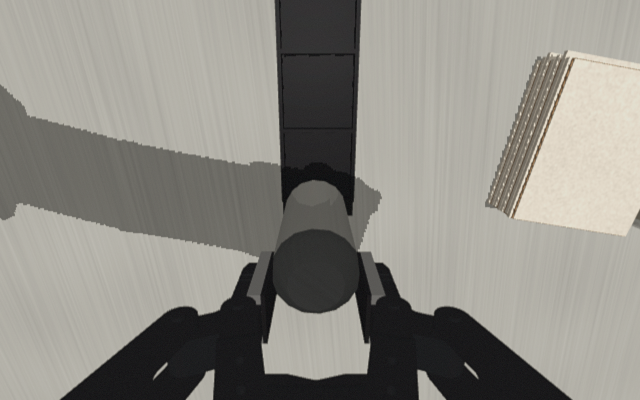

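The wrist view shows the grey shaker upright in the fingers at (316,250), lined up with the rack row (x≈317) above the end well. Now I'll lower and release.

Emit:
{"op": "move_arm", "data": {
  "plan": [
    [[-0.002, 0.001, 0.03], 0],
    [[-0.002, 0.001, 0.07], 0],
    [[-0.002, 0.001, 0.11], 0],
    [[-0.002, 0.001, 0.14], 0],
    [[-0.002, 0.001, 0.155], 0],
    [[-0.002, 0.001, 0.165], 0],
    [[-0.002, 0.001, 0.171], 0],
    [[-0.002, 0.001, 0.175], 0],
    [[-0.002, 0.001, 0.175], 0],
    [[-0.002, 0.001, 0.175], 0]
  ]
}}

```text
t: 9.35
position: [0.5049, -0.3303, 0.0599]
eef_rot: [[0.084, 0.996, 0.0], [0.996, -0.084, -0.0], [-0.0, 0.0, -1.0]]
ft_force: [-0.1, -0.5, -0.8]
width: 0.435
gripper_force: 60.6
```

Emit:
{"op": "move_arm", "data": {
  "plan": [
    [[0, 0, 0], 0],
    [[0, 0, 0], 0],
    [[0, 0, 0], 0],
    [[0, 0, 0], 0],
    [[0, 0, 0], 0],
    [[0, 0, 0], 0],
    [[0, 0, -0.02], 0],
    [[0, 0, -0.06], 0],
    [[0, 0, -0.11], 0],
    [[0, 0, -0.15], 0],
    [[0, 0, -0.175], 0],
    [[0, 0, -0.175], 0]
  ],
  "grip": 1
}}

```text
t: 10.85
position: [0.5055, -0.3305, 0.202]
eef_rot: [[0.084, 0.996, 0.003], [0.996, -0.084, -0.002], [-0.002, 0.003, -1.0]]
ft_force: [-1.1, 0.4, -0.3]
width: 0.999
gripper_force: 0.0
```

Run:
```python
from h import *
go([(.533,.2575,.2),(.533,.2575,.066)],-12.5)
f=r.grab_frame("wrist");cv2.imwrite("pics/w2.png",f["image"][:,:,::-1])
f=r.grab_frame("scene");cv2.imwrite("pics/s2.png",cv2.resize(f["image"][200:400,150:390,::-1],None,fx=3,fy=3))
```

```text
(0.533, 0.2575, 0.2) -> [0.7353, -0.0275, 0.0012]
(0.533, 0.2575, 0.066) -> [0.7356, -0.028, 0.1687]
roll 0.0853
t 10.85 pos [ 0.5055 -0.3305  0.202 ] h -4.82 w 0.999 gf 0.0 ft [-1.1  0.4 -0.3] q [ 51.  25. -27.  96.  13.  62.  15.]
```

View pics/w2.png

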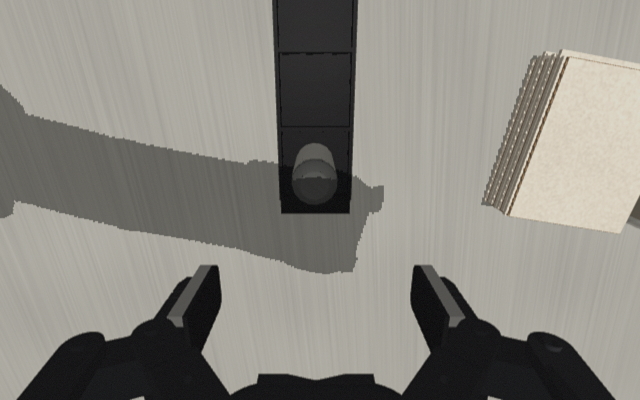

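The shaker stands upright in the end well at (315,175). Next is the mill.

Emit:
{"op": "move_arm", "data": {
  "plan": [
    [[0.03, -0.001, 0], 0.01],
    [[0.1, -0.004, 0], 0.03],
    [[0.17, -0.006, 0], 0.05],
    [[0.24, -0.009, 0], 0.07],
    [[0.31, -0.012, 0], 0.085],
    [[0.38, -0.014, 0], 0.085],
    [[0.45, -0.017, 0], 0.085],
    [[0.52, -0.019, 0], 0.085],
    [[0.59, -0.022, 0], 0.085],
    [[0.65, -0.024, 0], 0.085],
    [[0.7, -0.026, 0], 0.085],
    [[0.725, -0.0275, 0], 0.085],
    [[0.7355, -0.0275, 0], 0.085],
    [[0.7355, -0.0275, 0.001], 0.085],
    [[0.7355, -0.0275, 0.001], 0.085]
  ]
}}

```text
t: 12.82
position: [0.5326, 0.2566, 0.1987]
eef_rot: [[0.218, 0.976, -0.0], [0.976, -0.218, -0.001], [-0.001, 0.0, -1.0]]
ft_force: [0.3, -0.0, -0.0]
width: 1.0
gripper_force: 0.0
```

Run:
```python
from h import *
go([(.533,.2575,.2),(.533,.2575,.066)],-12.5)
```

```text
(0.533, 0.2575, 0.2) -> [0.0012, 0.0002, -0.0017]
(0.533, 0.2575, 0.066) -> [0.0013, 0.0002, 0.1658]
roll -0.0007
t 12.825 pos [0.5326 0.2566 0.1987] h -12.56 w 1.0 gf 0.0 ft [ 0.3 -0.  -0. ] q [  1.  26. -38.  97.  18.  63. -56.]
```

Emit:
{"op": "move_arm", "data": {
  "plan": [
    [[0.001, 0, 0.02], 0],
    [[0.001, 0, 0.06], 0],
    [[0.001, 0, 0.1], 0],
    [[0.001, 0, 0.13], 0],
    [[0.001, 0, 0.15], 0],
    [[0.001, 0, 0.16], 0],
    [[0.001, 0, 0.166], 0],
    [[0.001, 0, 0.166], 0],
    [[0.001, 0, 0.166], 0]
  ]
}}

```text
t: 13.95
position: [0.5328, 0.2589, 0.0666]
eef_rot: [[0.216, 0.976, 0.001], [0.976, -0.216, 0.0], [0.001, 0.001, -1.0]]
ft_force: [0.1, 0.5, -0.8]
width: 1.001
gripper_force: 0.0
```

Emit:
{"op": "move_arm", "data": {
  "plan": [
    [[0, 0, 0], 0],
    [[0, 0, 0], 0],
    [[0, 0, 0], 0],
    [[0, 0, 0], 0],
    [[0, 0, 0], 0],
    [[0, 0, 0], 0],
    [[0, 0, 0], 0],
    [[0, 0, 0], 0]
  ],
  "grip": -1
}}

```text
t: 14.95
position: [0.5329, 0.259, 0.0666]
eef_rot: [[0.216, 0.976, 0.001], [0.976, -0.216, 0.001], [0.001, 0.001, -1.0]]
ft_force: [0.6, -0.7, 6.7]
width: 0.418
gripper_force: 59.1
```

Run:
```python
from h import *
go([(.533,.2575,.21),(.5106,-.2546,.21)],-4.85)
```

```text
(0.533, 0.2575, 0.21) -> [-0.0017, 0.0006, -0.1793]
(0.5106, -0.2546, 0.21) -> [-0.6328, 0.1116, -0.1796]
roll -0.0847
t 14.95 pos [0.5329 0.259  0.0666] h -12.48 w 0.418 gf 59.1 ft [ 0.6 -0.7  6.7] q [ -3.  35. -34. 103.  25.  50. -61.]
```

Width 0.418 is too small for the 46 mm body, so I'll check what the fingers are holding.

Run:
```python
from h import *
f=r.grab_frame("wrist");g=r.grab_frame("scene")
a=cv2.resize(f["image"][120:400,160:480],(480,420));b=cv2.resize(g["image"][90:210,290:410],(420,420),interpolation=cv2.INTER_CUBIC)
b=np.pad(b,((0,0),(0,0),(0,0)));cv2.imwrite("pics/m3.png",np.hstack([a[:, :380],b])[:,:,::-1])
```

```text
(no output)
```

View pics/m3.png

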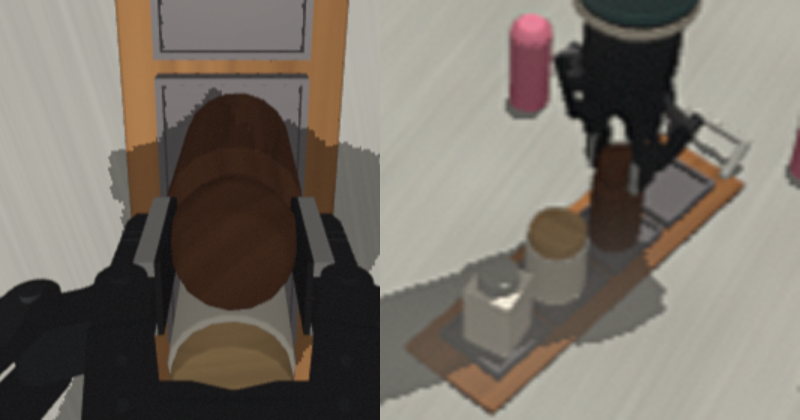

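It's unclear, but the pads probably sit at the body's upper edge and tilt in towards the neck. I'll regrip 4 mm lower.

Emit:
{"op": "move_arm", "data": {
  "plan": [
    [[0, 0, 0], 0],
    [[0, 0, 0], 0],
    [[0, 0, 0], 0],
    [[0, 0, 0], 0],
    [[-0.002, 0, 0.003], 0],
    [[-0.002, 0, 0.005], 0],
    [[-0.002, 0, 0.005], 0]
  ],
  "grip": 1
}}

```text
t: 15.92
position: [0.5321, 0.2571, 0.0618]
eef_rot: [[0.216, 0.976, -0.0], [0.976, -0.216, -0.0], [-0.0, -0.0, -1.0]]
ft_force: [0.6, 0.6, -0.2]
width: 1.002
gripper_force: 0.0
```

Emit:
{"op": "move_arm", "data": {
  "plan": [
    [[0, 0, 0], 0],
    [[0, 0, 0], 0],
    [[0, 0, 0], 0],
    [[0, 0, 0], 0],
    [[0, 0, 0], 0],
    [[0, 0, 0], 0],
    [[0, 0, 0], 0],
    [[0, 0, 0], 0]
  ],
  "grip": -1
}}

```text
t: 16.92
position: [0.5325, 0.2574, 0.0625]
eef_rot: [[0.216, 0.976, 0.001], [0.976, -0.216, 0.0], [0.001, 0.001, -1.0]]
ft_force: [-1.1, -0.6, 6.2]
width: 0.418
gripper_force: 59.2
```

Emit:
{"op": "move_arm", "data": {
  "plan": [
    [[0, 0, -0.01], 0],
    [[0, 0, -0.03], 0],
    [[0, 0, -0.06], 0],
    [[0, 0, -0.1], 0],
    [[0, 0, -0.14], 0],
    [[0, 0, -0.17], 0],
    [[0, 0, -0.185], 0],
    [[0, 0, -0.185], 0]
  ]
}}

```text
t: 17.92
position: [0.5323, 0.2572, 0.2106]
eef_rot: [[0.216, 0.976, 0.001], [0.976, -0.216, 0.0], [0.001, 0.001, -1.0]]
ft_force: [0.5, 0.1, -2.4]
width: 0.424
gripper_force: 60.2
```

Run:
```python
from h import *
go([(.5106,-.2546,.21)],-4.85)
f=r.grab_frame("wrist");g=r.grab_frame("scene")
a=cv2.resize(f["image"][120:400,160:480],(480,420));b=cv2.resize(g["image"][70:190,290:410],(420,420),interpolation=cv2.INTER_CUBIC)
cv2.imwrite("pics/m4.png",np.hstack([a[:, :380],b])[:,:,::-1])
```

```text
(0.5106, -0.2546, 0.21) -> [-0.6305, 0.1117, 0.0006]
roll -0.0848
t 17.925 pos [0.5323 0.2572 0.2106] h -12.48 w 0.424 gf 60.2 ft [ 0.5  0.1 -2.4] q [  1.  25. -39.  97.  17.  64. -55.]
```

View pics/m4.png

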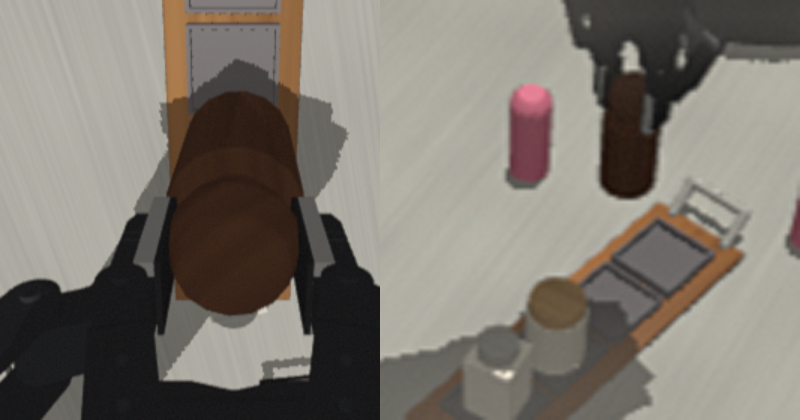

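The mill is held upright. Now I'll carry it to well -37.

Emit:
{"op": "move_arm", "data": {
  "plan": [
    [[-0.02, 0.003, 0], 0],
    [[-0.06, 0.01, 0], 0],
    [[-0.11, 0.019, 0], -0.01],
    [[-0.17, 0.03, 0], -0.02],
    [[-0.23, 0.04, 0], -0.03],
    [[-0.29, 0.051, 0], -0.045],
    [[-0.35, 0.062, 0], -0.06],
    [[-0.41, 0.072, 0], -0.075],
    [[-0.47, 0.083, 0], -0.085],
    [[-0.53, 0.094, 0], -0.085],
    [[-0.58, 0.102, 0], -0.085],
    [[-0.61, 0.108, 0], -0.085],
    [[-0.626, 0.111, 0], -0.085],
    [[-0.6305, 0.112, 0], -0.085],
    [[-0.6305, 0.112, 0], -0.085]
  ]
}}

```text
t: 19.9
position: [0.5107, -0.2539, 0.2099]
eef_rot: [[0.083, 0.997, -0.0], [0.997, -0.083, 0.0], [0.0, -0.0, -1.0]]
ft_force: [-0.2, 0.3, -1.8]
width: 0.422
gripper_force: 60.2
```

Run:
```python
from h import *
go([(.5106,-.2546,.0585)],-4.85)
```

```text
(0.5106, -0.2546, 0.0585) -> [-0.001, -0.0001, 0.1892]
roll 0.0008
t 19.9 pos [ 0.5107 -0.2539  0.2099] h -4.78 w 0.422 gf 60.2 ft [-0.2  0.3 -1.8] q [ 47.  21. -30. 100.  12.  62.   9.]
```

Emit:
{"op": "move_arm", "data": {
  "plan": [
    [[-0.001, 0, 0.03], 0],
    [[-0.001, 0, 0.07], 0],
    [[-0.001, 0, 0.11], 0],
    [[-0.001, 0, 0.145], 0],
    [[-0.001, 0, 0.165], 0],
    [[-0.001, 0, 0.178], 0],
    [[-0.001, 0, 0.185], 0],
    [[-0.001, 0, 0.189], 0],
    [[-0.001, 0, 0.189], 0],
    [[-0.001, 0, 0.189], 0]
  ]
}}

```text
t: 21.15
position: [0.5108, -0.2556, 0.0592]
eef_rot: [[0.084, 0.996, 0.0], [0.996, -0.084, -0.0], [-0.0, 0.0, -1.0]]
ft_force: [-0.4, 1.1, -2.3]
width: 0.423
gripper_force: 60.3
```

Emit:
{"op": "move_arm", "data": {
  "plan": [
    [[0, 0, 0], 0],
    [[0, 0, 0], 0],
    [[0, 0, 0], 0],
    [[0, 0, 0], 0],
    [[0, 0, 0], 0],
    [[0, 0, 0], 0],
    [[0, 0, -0.02], 0],
    [[0, 0, -0.06], 0],
    [[0, 0, -0.11], 0],
    [[0, 0, -0.15], 0],
    [[0, 0, -0.177], 0],
    [[0, 0, -0.177], 0],
    [[0, 0, -0.177], 0]
  ],
  "grip": 1
}}

```text
t: 22.78
position: [0.5103, -0.2554, 0.2002]
eef_rot: [[0.084, 0.996, -0.0], [0.996, -0.084, 0.0], [0.0, -0.0, -1.0]]
ft_force: [0.2, 0.1, -0.8]
width: 1.003
gripper_force: 0.0
```

Run:
```python
from h import *
go([(.513,.1835,.2)],-12.5)
```

```text
(0.513, 0.1835, 0.2) -> [0.5469, -0.0428, 0.0003]
roll 0.0853
t 22.775 pos [ 0.5103 -0.2554  0.2002] h -4.82 w 1.003 gf 0.0 ft [ 0.2  0.1 -0.8] q [ 47.  22. -30. 101.  12.  61.   8.]
```

Emit:
{"op": "move_arm", "data": {
  "plan": [
    [[0.03, -0.002, 0], 0.01],
    [[0.09, -0.007, 0], 0.03],
    [[0.16, -0.013, 0], 0.05],
    [[0.23, -0.018, 0], 0.07],
    [[0.3, -0.024, 0], 0.085],
    [[0.37, -0.029, 0], 0.085],
    [[0.44, -0.035, 0], 0.085],
    [[0.5, -0.039, 0], 0.085],
    [[0.53, -0.042, 0], 0.085],
    [[0.545, -0.043, 0], 0.085],
    [[0.547, -0.043, 0], 0.085],
    [[0.547, -0.043, 0], 0.085]
  ]
}}

```text
t: 24.28
position: [0.5133, 0.1823, 0.2002]
eef_rot: [[0.217, 0.976, -0.0], [0.976, -0.217, -0.0], [-0.0, -0.0, -1.0]]
ft_force: [0.2, 0.4, -0.6]
width: 0.997
gripper_force: 0.0
```

Run:
```python
from h import *
go([(.513,.1835,.052)],-12.5)
```

```text
(0.513, 0.1835, 0.052) -> [0.0014, -0.0006, 0.1852]
roll -0.0006
t 24.275 pos [0.5133 0.1823 0.2002] h -12.55 w 0.997 gf 0.0 ft [ 0.2  0.4 -0.6] q [  9.  21. -39. 104.  15.  61. -48.]
```

Emit:
{"op": "move_arm", "data": {
  "plan": [
    [[0.001, 0, 0.02], 0],
    [[0.001, 0, 0.06], 0],
    [[0.001, 0, 0.1], 0],
    [[0.001, 0, 0.14], 0],
    [[0.001, 0, 0.165], 0],
    [[0.001, 0, 0.18], 0],
    [[0.001, 0, 0.185], 0],
    [[0.001, 0, 0.185], 0],
    [[0.001, 0, 0.185], 0]
  ]
}}

```text
t: 25.4
position: [0.5138, 0.1844, 0.0531]
eef_rot: [[0.216, 0.976, 0.001], [0.976, -0.216, 0.0], [0.001, 0.001, -1.0]]
ft_force: [-0.9, 0.3, 0.3]
width: 1.004
gripper_force: 0.0
```

Emit:
{"op": "move_arm", "data": {
  "plan": [
    [[0, 0, 0], 0],
    [[0, 0, 0], 0],
    [[0, 0, 0], 0],
    [[0, 0, 0], 0],
    [[0, 0, 0], 0],
    [[0, 0, 0], 0],
    [[0, 0, 0], 0]
  ],
  "grip": -1
}}

```text
t: 26.28
position: [0.5137, 0.1845, 0.053]
eef_rot: [[0.216, 0.976, 0.001], [0.976, -0.216, 0.0], [0.0, 0.001, -1.0]]
ft_force: [-2.2, -0.1, 10.4]
width: 0.534
gripper_force: 59.7
```

Run:
```python
from h import *
go([(.513,.1835,.2),(.5168,-.1808,.2)],-4.85)
```

```text
(0.513, 0.1835, 0.2) -> [-0.0013, -0.0004, -0.1837]
(0.5168, -0.1808, 0.2) -> [-0.4449, 0.1026, -0.1838]
roll -0.0847
t 26.275 pos [0.5137 0.1845 0.053 ] h -12.47 w 0.534 gf 59.7 ft [-2.2 -0.1 10.4] q [  4.  32. -34. 110.  25.  45. -56.]
```

Emit:
{"op": "move_arm", "data": {
  "plan": [
    [[0, 0, -0.02], 0],
    [[0, 0, -0.06], 0],
    [[0, 0, -0.11], 0],
    [[0, 0, -0.155], 0],
    [[-0.01, 0.002, -0.18], 0],
    [[-0.04, 0.009, -0.184], 0],
    [[-0.09, 0.021, -0.184], -0.01],
    [[-0.15, 0.035, -0.184], -0.025],
    [[-0.21, 0.048, -0.184], -0.04],
    [[-0.27, 0.062, -0.184], -0.055],
    [[-0.33, 0.076, -0.184], -0.07],
    [[-0.38, 0.088, -0.184], -0.085],
    [[-0.42, 0.097, -0.184], -0.085],
    [[-0.44, 0.1015, -0.184], -0.085],
    [[-0.445, 0.1025, -0.184], -0.085],
    [[-0.445, 0.1025, -0.184], -0.085]
  ]
}}

```text
t: 28.28
position: [0.5165, -0.1801, 0.1996]
eef_rot: [[0.083, 0.997, -0.0], [0.997, -0.083, 0.0], [0.0, -0.0, -1.0]]
ft_force: [0.2, 0.6, -1.6]
width: 0.532
gripper_force: 62.2
```

Run:
```python
from h import *
go([(.5168,-.1808,.049)],-4.85)
```

```text
(0.5168, -0.1808, 0.049) -> [-0.001, 0.0005, 0.1882]
roll 0.0009
t 28.275 pos [ 0.5165 -0.1801  0.1996] h -4.77 w 0.532 gf 62.2 ft [ 0.2  0.6 -1.6] q [ 43.  20. -33. 104.  12.  60.   1.]
```

Emit:
{"op": "move_arm", "data": {
  "plan": [
    [[-0.001, 0, 0.03], 0],
    [[-0.001, 0, 0.07], 0],
    [[-0.001, 0, 0.11], 0],
    [[-0.001, 0, 0.145], 0],
    [[-0.001, 0, 0.165], 0],
    [[-0.001, 0, 0.178], 0],
    [[-0.001, 0, 0.185], 0],
    [[-0.001, 0, 0.188], 0],
    [[-0.001, 0, 0.188], 0],
    [[-0.001, 0, 0.188], 0]
  ]
}}

```text
t: 29.52
position: [0.5166, -0.182, 0.0496]
eef_rot: [[0.084, 0.996, 0.0], [0.996, -0.084, -0.0], [-0.0, 0.0, -1.0]]
ft_force: [0.9, -0.5, -2.2]
width: 0.532
gripper_force: 62.2
```

Emit:
{"op": "move_arm", "data": {
  "plan": [
    [[0, 0, 0], 0],
    [[0, 0, 0], 0],
    [[0, 0, 0], 0],
    [[0, 0, 0], 0],
    [[0, 0, 0], 0],
    [[0, 0, 0], 0],
    [[0, 0, -0.02], 0],
    [[0, 0, -0.06], 0],
    [[0, 0, -0.11], 0],
    [[0, 0, -0.16], 0],
    [[0, 0, -0.188], 0],
    [[0, 0, -0.188], 0],
    [[0, 0, -0.188], 0]
  ],
  "grip": 1
}}

```text
t: 31.15
position: [0.5161, -0.1818, 0.1995]
eef_rot: [[0.084, 0.996, -0.0], [0.996, -0.084, 0.0], [0.0, -0.0, -1.0]]
ft_force: [-0.2, 0.7, -0.1]
width: 1.0
gripper_force: 0.0
```

Run:
```python
from h import *
f=r.grab_frame("top");W=cloud(f);q=np.zeros((400,640),bool);q[195:217,290:315]=1
q&=(W[...,2]>.068)&(W[...,2]<.1);p=W[q];print(len(p),cv2.minAreaRect(p[:,:2].astype(np.float32)))
go([(.499,.1127,.2)],0)
```

```text
294 ((0.49922701716423035, 0.11289117485284805), (0.04258911311626434, 0.04010936990380287), 0.22853998839855194)
(0.499, 0.1127, 0.2) -> [0.3649, -0.0521, -0.0009]
roll -0.0536
t 31.2 pos [ 0.516  -0.1817  0.1991] h -4.82 w 1.001 gf 0.0 ft [-0.5  0.9  0.4] q [ 43.  20. -33. 104.  12.  60.   1.]
```

Emit:
{"op": "move_arm", "data": {
  "plan": [
    [[0.03, -0.004, 0], -0.01],
    [[0.09, -0.013, 0], -0.02],
    [[0.16, -0.023, 0], -0.035],
    [[0.23, -0.033, 0], -0.05],
    [[0.29, -0.041, 0], -0.05],
    [[0.335, -0.048, 0], -0.05],
    [[0.36, -0.0515, 0], -0.05],
    [[0.365, -0.052, 0], -0.05],
    [[0.365, -0.052, 0], -0.05]
  ]
}}

```text
t: 32.33
position: [0.4993, 0.1124, 0.1993]
eef_rot: [[0.005, 1.0, -0.001], [1.0, -0.005, -0.0], [-0.0, -0.001, -1.0]]
ft_force: [1.7, -0.3, 0.5]
width: 0.998
gripper_force: 0.0
```

Run:
```python
from h import *
go([(.499,.1128,.056)],0.3)
f=r.grab_frame("wrist");cv2.imwrite("pics/w5.png",f["image"][:,:,::-1])
```

```text
(0.499, 0.1128, 0.056) -> [0.0006, -0.0002, 0.1791]
roll -0.0068
t 32.325 pos [0.4993 0.1124 0.1993] h -0.31 w 0.998 gf 0.0 ft [ 1.7 -0.3  0.5] q [ 19.  18. -42. 108.  14.  59. -29.]
```

View pics/w5.png

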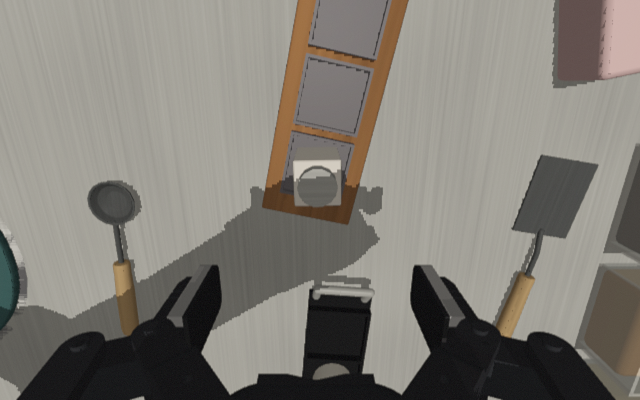

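The tub at (317,183) is square with the gripper and centred between the fingers. I'll pick it now.

Emit:
{"op": "move_arm", "data": {
  "plan": [
    [[0, 0, 0.02], 0],
    [[0, 0, 0.06], 0],
    [[0, 0, 0.1], 0],
    [[0, 0, 0.14], 0],
    [[0, 0, 0.162], 0],
    [[0, 0, 0.174], 0],
    [[0, 0, 0.179], 0],
    [[0, 0, 0.179], 0],
    [[0, 0, 0.179], 0]
  ]
}}

```text
t: 33.5
position: [0.4999, 0.1127, 0.057]
eef_rot: [[0.006, 1.0, 0.001], [1.0, -0.006, 0.0], [0.0, 0.001, -1.0]]
ft_force: [0.0, -0.7, 0.0]
width: 0.997
gripper_force: 0.0
```

Emit:
{"op": "move_arm", "data": {
  "plan": [
    [[0, 0, 0], 0],
    [[0, 0, 0], 0],
    [[0, 0, 0], 0],
    [[0, 0, 0], 0],
    [[0, 0, 0], 0],
    [[0, 0, 0], 0],
    [[0, 0, 0], 0]
  ],
  "grip": -1
}}

```text
t: 34.38
position: [0.4999, 0.1127, 0.0569]
eef_rot: [[0.006, 1.0, 0.001], [1.0, -0.006, -0.0], [-0.0, 0.001, -1.0]]
ft_force: [-1.2, -0.7, 9.9]
width: 0.458
gripper_force: 59.0
```

Run:
```python
from h import *
go([(.499,.1128,.2),(.5231,-.1075,.2)],-4.85)
```

```text
(0.499, 0.1128, 0.2) -> [0.0001, -0.001, -0.1788]
(0.5231, -0.1075, 0.2) -> [-0.2751, 0.0307, -0.1788]
roll 0.0503
t 34.375 pos [0.4999 0.1127 0.0569] h -0.32 w 0.458 gf 59.0 ft [-1.2 -0.7  9.9] q [ 13.  30. -36. 115.  25.  44. -38.]
```

Emit:
{"op": "move_arm", "data": {
  "plan": [
    [[0, 0, -0.02], 0],
    [[0, 0, -0.06], 0],
    [[0, 0, -0.11], 0],
    [[0, 0, -0.155], 0],
    [[-0.01, 0.001, -0.175], 0],
    [[-0.04, 0.005, -0.179], 0.01],
    [[-0.09, 0.01, -0.179], 0.02],
    [[-0.15, 0.017, -0.179], 0.03],
    [[-0.21, 0.024, -0.179], 0.04],
    [[-0.25, 0.028, -0.179], 0.05],
    [[-0.27, 0.03, -0.179], 0.05],
    [[-0.275, 0.0305, -0.179], 0.05],
    [[-0.275, 0.0305, -0.179], 0.05]
  ]
}}

```text
t: 36.0
position: [0.5226, -0.1065, 0.1995]
eef_rot: [[0.083, 0.997, -0.0], [0.997, -0.083, 0.0], [0.0, -0.0, -1.0]]
ft_force: [-0.5, 0.8, -0.6]
width: 0.459
gripper_force: 60.6
```

Run:
```python
from h import *
go([(.5231,-.1075,.053)],-4.85)
```

```text
(0.5231, -0.1075, 0.053) -> [-0.0013, 0.0008, 0.1831]
roll 0.0011
t 36.0 pos [ 0.5226 -0.1065  0.1995] h -4.75 w 0.459 gf 60.6 ft [-0.5  0.8 -0.6] q [ 38.  19. -36. 106.  13.  60.  -8.]
```

Emit:
{"op": "move_arm", "data": {
  "plan": [
    [[-0.001, 0, 0.03], 0],
    [[-0.001, 0, 0.07], 0],
    [[-0.001, 0, 0.11], 0],
    [[-0.001, 0, 0.145], 0],
    [[-0.001, 0, 0.165], 0],
    [[-0.001, 0, 0.175], 0],
    [[-0.001, 0, 0.18], 0],
    [[-0.001, 0, 0.183], 0],
    [[-0.001, 0, 0.183], 0],
    [[-0.001, 0, 0.183], 0]
  ]
}}

```text
t: 37.25
position: [0.5228, -0.1084, 0.0535]
eef_rot: [[0.084, 0.996, 0.0], [0.996, -0.084, -0.0], [-0.0, 0.0, -1.0]]
ft_force: [0.4, -0.7, -1.5]
width: 0.457
gripper_force: 60.6
```

Emit:
{"op": "move_arm", "data": {
  "plan": [
    [[0, 0, 0], 0],
    [[0, 0, 0], 0],
    [[0, 0, 0], 0],
    [[0, 0, 0], 0],
    [[0, 0, 0], 0],
    [[0, 0, 0], 0],
    [[0, 0, -0.02], 0],
    [[0, 0, -0.06], 0],
    [[0, 0, -0.11], 0],
    [[0, 0, -0.16], 0],
    [[0, 0, -0.188], 0],
    [[0.07, 0, -0.188], 0],
    [[0.14, 0, -0.188], 0],
    [[0.21, 0, -0.188], 0],
    [[0.28, 0, -0.188], 0],
    [[0.35, 0, -0.188], 0],
    [[0.38, 0, -0.188], 0],
    [[0.38, 0, -0.188], 0],
    [[0.38, 0, -0.188], 0]
  ],
  "grip": 1
}}

```text
t: 39.62
position: [0.5483, 0.1937, 0.2041]
eef_rot: [[0.085, 0.996, 0.0], [0.996, -0.085, -0.0], [-0.0, 0.0, -1.0]]
ft_force: [0.1, 0.0, 0.1]
width: 0.999
gripper_force: 0.0
```

Run:
```python
from h import *
f=r.grab_frame("top");W=cloud(f);c=np.array([.5137,-.2177]);y=np.array([np.cos(np.radians(85.15)),np.sin(np.radians(85.15))]);x=np.array([y[1],-y[0]])
d=W[...,:2]-c;X=d@x;Y=d@y;Z=W[...,2]
for n,yy,h in [("shaker",-.111,.098),("mill",-.037,.106),("jar",.037,.076),("tub",.111,.086)]:
    m=(abs(X)<.037)&(abs(Y-yy)<.035)&(Z>h-.016)
    p=np.stack([X[m],Y[m]],-1).astype(np.float32);e=cv2.minAreaRect(p)
    print(n,m.sum(),np.round(e[0],4),np.round(e[1],3),"dy",round(e[0][1]-yy,4),"ztop",np.percentile(Z[m],[50,95]).round(4))
cv2.imwrite("pics/t6.png",cv2.resize(f["image"][130:270,300:530,::-1],None,fx=3,fy=3,interpolation=cv2.INTER_CUBIC))
g=r.grab_frame("scene");cv2.imwrite("pics/s6.png",cv2.resize(g["image"][200:360,190:390,::-1],None,fx=3.5,fy=3.5,interpolation=cv2.INTER_CUBIC))
```

```text
shaker 215 [-0.0012 -0.1073] [0.038 0.037] dy 0.0037 ztop [0.0959 0.1011]
mill 192 [ 0.0004 -0.0342] [0.036 0.035] dy 0.0028 ztop [0.1025 0.107 ]
jar 331 [0.0001 0.037 ] [0.049 0.048] dy -0.0 ztop [0.0758 0.0799]
tub 259 [-0.0008  0.1107] [0.041 0.041] dy -0.0003 ztop [0.084 0.09 ]
```

View pics/s6.png

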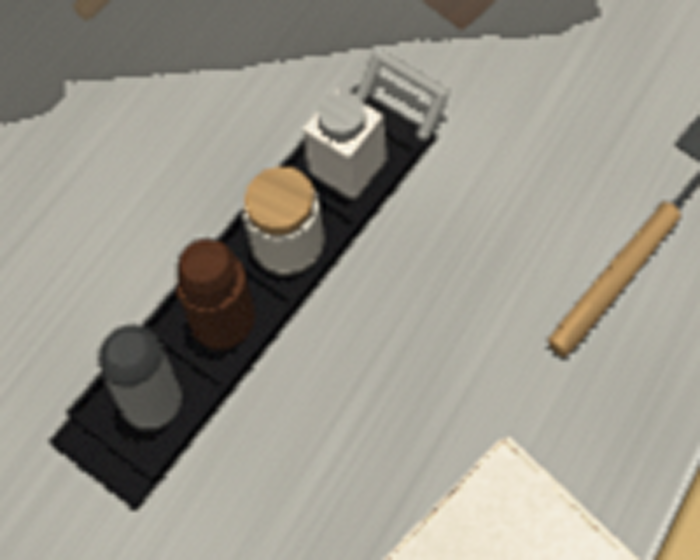

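View pics/t6.png

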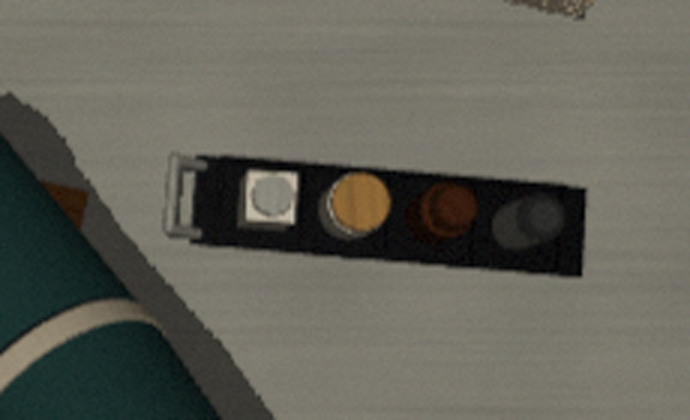

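Both views show, from the rack's handle, the tub, jar, mill and shaker. All four are upright and within 4 mm of their well centres, and the gripper is clear of them. Handing in.

```bash
python3 -c "
from rig import r
print(r.close_job())"
```

```text
the job is handed in; nothing more can be done
None
```

I moved all four containers into the rack in reverse order (tub nearest its handle, then jar, mill and shaker), each upright and measured within 4 mm of its well centre. I handed the job in after about 40 s of the 106 s allowed; it returned no verdict.

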